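Set up a basking spot: place the half-log and aim the lamp at it

TASK

Set up the basking spot: put the ceramic half-log, upright, in the middle of the black heat mat and lined up lengthwise with it, setting it down rather than dropping it. Swivel and tilt the lamp head so that its beam points at the middle of the half-log's top; the black tail handle is there to move it by, and nothing may touch the aluminium reflector. Leave the bottle, tub, carton and glass dish where they stand.

Things in the scene. Friction and masses are not known exactly. Their poses are not given: they have to be found in the camera images.
- lamp_swivel (a joint): swivel of the lamp's grey yoke about the vertical post, rad, -2.6 to 2.6. At 0 the lamp faces the robot (beam to -x, tail to +x); positive turns it counter-clockwise seen from above: at +1.57 the beam points to -y, at -1.57 to +y. Stiff friction joint (0.3 N m, some 4 N at the tail), stays where it is left; the heavy stand does not move
- lamp_tilt (a joint): tilt of the lamp head in its yoke, rad, -0.6 to 0.85. 0 = beam level, positive = beam down and tail up. Stiff friction joint (0.25 N m), stays where it is left. Beam direction in the world, with s = swivel and t = tilt: (-cos s cos t, -sin s cos t, -sin t)
- lamp_pivot (a point): where swivel and tilt axes cross, in the white socket between the yoke's arms, 260 mm up, straight above the post. Beam and tail centre lines run through it. x axis: towards the tail (opposite to the beam); y axis: the tilt axis. Base disc 140 mm across, 14 mm high (26 at the post), post 16 mm thick, yoke 110 mm wide over its knobs; the head sweeps within 130 mm of this point
- tail_grip (a point): middle of the black round tail handle behind the lamp, the place to take hold: on the tail's centre line, 80 mm behind lamp_pivot. The tail is 36 mm across from 44 to 112 mm behind the pivot and ends at 116 mm; it is 48 mm across from 30 to 36 mm. Axes as lamp_pivot
- beam (a point): centre of the lamp's mouth, 115 mm in front of lamp_pivot. Axes as lamp_pivot: its -x axis is the beam's centre line
- reflector: thin aluminium reflector bell round the bulb, 54 mm across at its back (45 mm in front of lamp_pivot) and 106 mm across at its mouth (115 mm in front). Not to be touched. Its origin is lamp_pivot, with the same axes
- half_log: brown ceramic half-log hide, an open-ended arch 140 mm long (its x axis), 60 mm wide (y) and 50 mm high; walls 8 mm thick, its sides upright to 24 mm and rounded above; about 0.33 kg. Origin at the centre of its underside, z up. It stands on the work surface at the other side from the lamp
- log_crown (a point): middle of the half-log's top, 50 mm above its origin: the point at which the beam should be aimed
- heat_mat: black heat mat with a thin orange border line, 180 mm long (its x axis), 110 mm wide (y) and 3 mm thick, fixed to the work surface. Origin at the centre of its underside
- spray_bottle: translucent spray bottle with a green label band and trigger head, 68 mm across, 200 mm high, its head reaching 57 mm from the axis, to its own -x side. Origin at the centre of its underside. Stays where it is
- feed_tub: cream tub with a green lid, 66 mm across, 85 mm high. Origin at the centre of its underside. Stays where it is
- glass_dish: frosted glass dish, 100 mm across, 32 mm high. Origin at the centre of its underside. Stays where it is
- bulb_carton: plain brown cardboard carton, 60 x 60 mm, 110 mm high. Origin at the centre of its underside. Stays where it is
Mind the look-alikes: they are no part of the job. Leave any blue or red look-alike of the half_log alone.

How it is judged:
By the outcome, as a careful person would: the job done as asked, in the order asked, and still so for the second after the job is handed in, with the robot touching nothing.
It also fails if it takes over 64 s, if anything falls off the work surface, if the arm or the gripper's body presses on something with over 40 N, if the wrist force passes 120 N, or if a joint passes its speed limit or range.

ROBOT

A 7-joint arm with a two-finger parallel gripper is mounted at the origin on the work surface. World frame = base frame: x ahead of the robot, y to its left, z up, the work surface at z = 0. Lengths are in m, angles in degrees, forces in N, time in s.
With the tool pointing down it reaches from about 0.425 to 0.875 m from the base axis. Payload 4.7 kg.
Tool frame: the origin (TCP) lies where the fingers leave the gripper's body, on its centre line; the fingertips stand 70 mm ahead of it and the grasp point (between the pads) lies 51 mm ahead of it (env.tip_reach is the distance from the TCP to the fingertips, in m); z points along the fingers, x is the direction in which the jaws open and shut, and the axes are right-handed (so a half turn about z gives the same grasp; the last joint's range is limited). The gripper opens to 87 mm and grips with 3 to 60 N. Pads are 19 mm wide; open, the fingers measure 117 mm over their backs; the gripper's body (75 mm by 190 mm) begins 51 mm behind the grasp point.
Start: joints at [68.474, 18.392, -4.016, 83.108, 1.295, 78.541, -3.26], TCP at [0.247, -0.601, 0.292] pointing down, gripper open.
Joint ranges: [-163.93, 163.93], [-17.29, 119.83], [-79.2, 71.16], [3.27, 140.29], [-89.18, 269.18], [5.43, 117.66], [-154.24, 154.24]. Speed limits (degrees/s): [147.25, 147.25, 180, 180, 180, 180, 180].

INTERFACE

Orientations are given as [roll, pitch, yaw] about the fixed x, y, z axes, in that order (R = Rz(yaw) Ry(pitch) Rx(roll)).
In Python, from cell import env, optics, order gives the robot as it stands.
- The arm moves only by the shell command python3 -m creep 'ROWS' [FORCE]. ROWS is JSON, a list of rows, each a list of 7 numbers: the shift along the tool's x, y, z in cm, then the turn, a rotation vector about the tool's x, y, z in rad, then the opening, from 0 (shut) to 1 (fully open). A call has 1 to 20 rows; each row shifts and turns the pose as measured when the row begins, along the tool's axes as they then stand; what a row does not reach is not made up. A row lasts 1/10 s, in which the tool goes at most 50 mm and 8.59 degrees, less where a joint would pass 70% of its speed; a pose out of reach is approached as far as the arm can. A call with a gripper value outside its range is refused whole. The fingers move at their own pace and stop on an object; FORCE is the grip in N (left out, the last holds). Time passes only in rows, so rows that do not move let the fingers close. It gives the time, the measured TCP pose, the force and the opening at its end, in the units of the state.
- env.get_obs(): the state, without advancing time (a new reading comes with each control period).
- optics.read_camera(name): name is "scene" or "top"; returns a dict with "frame" (480x640x3 uint8, blue, green, red), "z_map" (480x640 float32, m along the optical axis (not along the pixel's ray), 0 where there is no reading), "fx", "fy", "cx", "cy" (pixels), "distortion" ([k1, k2, p1, p2, k3] as OpenCV has them; the pictures are not rectified), "R" (3x3) and "t" (3): a world point X has camera coordinates R X + t. Camera axes: x right, y down, z forward; pixel columns grow to the right and rows downward; lengths in m; the calibration is good to about 2 mm. A picture is of the moment at which its call begins.
- order.sign_off(): hands the job in, once; it reports no verdict.
The state is a dict: "time_s": time; "qpos": joint angles; "joint_velocities": joint speeds; "effort": joint torques, N m; "tool_pos": TCP position; "tool_rot": TCP orientation; "force": force on the tool from outside, world axes, zero at the start; "wrist_torque": the same for the moment, N m; "grip_width": finger opening in m.
Only numpy, scipy, OpenCV 4.12 (cv2) and the standard library are available. Lean on these libraries where they do the work, as an engineer would, in place of code of your own. Each camera call takes 0.05 s, during which the arm holds its last target. There are 200 camera calls.

## Working session

There is one attempt and no reset: what is moved stays moved. The work goes in short steps, Python scripts to look and compute and a shell command to move; the robot and the scene stay as the last step left them, time stands still between calls to the robot, and variables do not carry over. Pictures are saved under pics/ and viewed, on a budget of 10 in all, crops included, one or two more only if the job needs it, and the job is handed in when it is done.

```bash
ls; mkdir -p pics; python3 - <<'E'
from cell import env,optics
import cv2,numpy as np
o=env.get_obs();print(o)
for n in("scene","top"):
    c=optics.read_camera(n);cv2.imwrite(f"pics/{n}0.png",c["frame"]);np.savez(f"{n}0.npz",**c)
    print(n,c["fx"],c["fy"],c["cx"],c["cy"],c["distortion"],c["R"],c["t"], -np.array(c["R"]).T@c["t"])
E
```

```text
pics
{'time_s': 0.0, 'qpos': array([68.47647305, 18.43936297, -4.01617288, 83.17365982,  1.29466304,
       78.54083431, -3.25944836]), 'joint_velocities': array([-0.00783953,  0.03570746,  0.02225432, -0.02311581, -0.00578718,
       -0.11918944, -0.01752668]), 'effort': array([-7.03760088e-04, -4.91291249e+01, -4.03955765e-01, -3.12526810e+01,
       -6.40013977e-02,  4.38993413e-02,  1.84919872e-04]), 'tool_pos': array([ 0.2467863 , -0.60088255,  0.29116892]), 'tool_rot': array([ 1.79994837e+02,  1.08631386e-01, -6.76656628e+01]), 'force': array([-0.30818099,  0.09144545, -0.15424887]), 'wrist_torque': array([0.02325507, 0.03930318, 0.01370917]), 'grip_width': 0.08689621218938133}
scene 473.3986920307684 473.3986920307684 315.33233947226466 241.95259114431954 [-0.0233218  0.         0.         0.         0.       ] [[-0.53817396  0.84265826 -0.01719985]
 [ 0.50595957  0.30668165 -0.80619556]
 [-0.67407247 -0.44257589 -0.59139909]] [ 0.24264469 -0.19272891  1.47804126] [1.22440502 0.50878529 0.72290852]
top 534.2193603088143 534.2193603088143 318.7749376768231 237.99486060624864 [-0.11308799  0.          0.          0.          0.        ] [[-0.02133158 -0.9995446  -0.02134379]
 [-0.99695359  0.0228686  -0.07456922]
 [ 0.07502337  0.01968809 -0.9969874 ]] [0.14023414 0.61807959 1.52381867] [0.50486608 0.09603459 1.56831085]
```

View pics/top0.png

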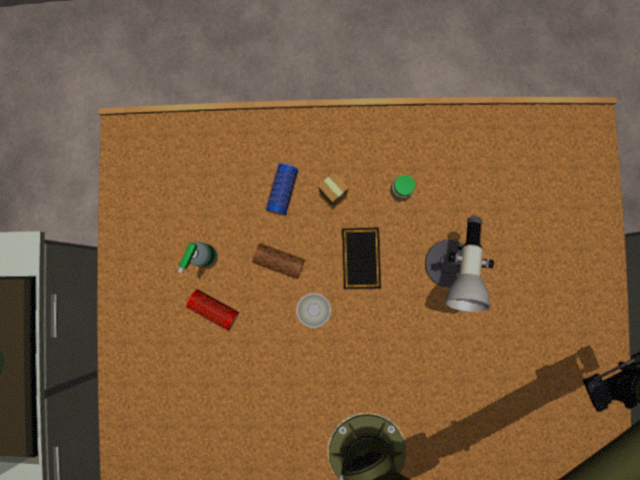

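View pics/scene0.png

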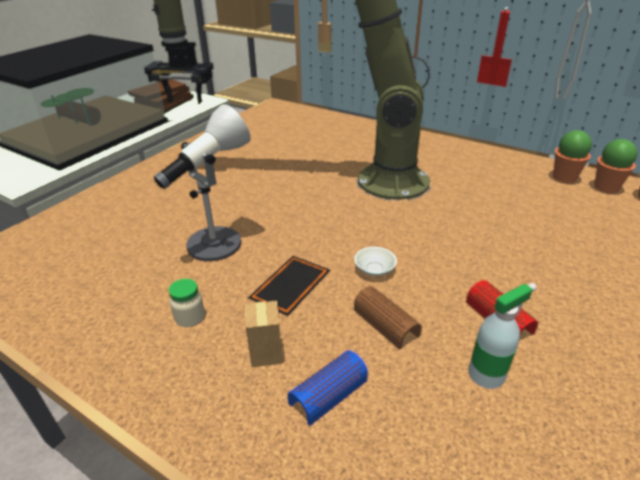

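Top view: robot base at (367,450). Half-log candidates are brown (278,261), blue (282,189) and red (212,310). The mat is at (361,258), the lamp base at (445,262) with its tail at (474,232) and reflector at (468,293), the dish at (313,310), carton at (333,190), tub at (403,187) and bottle at (200,256). The scene view agrees: the brown log at (388,315) is plain ceramic. I choose brown.

```bash
cat > h.py <<'E'
import numpy as np,cv2
from cell import env,optics
from scipy.spatial.transform import Rotation as Ro
def cam(n):
    c=optics.read_camera(n);c["K"]=np.array([[c["fx"],0,c["cx"]],[0,c["fy"],c["cy"]],[0,0,1]]);c["R"]=np.array(c["R"]);c["t"]=np.array(c["t"]);c["D"]=np.array(c["distortion"]);return c
def rays(c,uv):
    p=cv2.undistortPoints(np.array(uv,float).reshape(-1,1,2),c["K"],c["D"])[:,0]
    return np.c_[p,np.ones(len(p))]
def onplane(c,uv,z):
    d=rays(c,uv)@c["R"];o=-c["R"].T@c["t"];return o+d*((z-o[2])/d[:,2])[:,None]
def cloud(c):
    v,u=np.mgrid[:480,:640];p=rays(c,np.c_[u.ravel(),v.ravel()])*c["z_map"].reshape(-1,1)
    return ((p-c["t"])@c["R"]).reshape(480,640,3)
def pose():
    o=env.get_obs();return o["tool_pos"],Ro.from_euler("xyz",o["tool_rot"],degrees=True),o
def to_tool(p,yaw=None,Rt=None):
    """shift (cm) in tool axes and rotvec to reach TCP pos p, orientation Rt"""
    x,R,o=pose();s=R.inv().apply(np.array(p)-x)*100
    r=(R.inv()*Rt).as_rotvec() if Rt is not None else np.zeros(3);return s.round(2),r.round(3)
E
python3 - <<'E'
from h import *
T=cam("top");P=cloud(T);f=T["frame"];h=cv2.cvtColor(f,cv2.COLOR_BGR2HSV)
def blob(name,box,lo,hi,m=None):
    x0,y0,x1,y1=box
    s=(P[...,2]>lo)&(P[...,2]<hi) if m is None else m
    k=np.zeros((480,640),np.uint8);k[y0:y1,x0:x1]=(s[y0:y1,x0:x1])*255
    n,l,st,_=cv2.connectedComponentsWithStats(k);i=1+np.argmax(st[1:,4]);k=l==i
    q=P[k];r=cv2.minAreaRect(q[:,:2].astype(np.float32)*1000)
    print(name,k.sum(),"rect mm",np.round(r[0],1),np.round(r[1],1),round(r[2],1),"z",np.percentile(q[:,2],[5,50,98]).round(4));return k,q
blob("log",(240,235,312,285),.015,.2)
k,q=blob("logtop",(240,235,312,285),.044,.2)
blob("carton",(315,170,355,210),.09,.2)
blob("tub",(388,170,420,205),.07,.2)
blob("dish",(290,285,340,335),.02,.2)
blob("bottle",(170,230,225,280),.02,.3)
m=(h[...,2]<60)
k,q=blob("mat dark",(335,220,390,295),0,0,m)
uv=np.argwhere(k)[:,::-1];W=onplane(T,uv,.003);print("matplane",cv2.minAreaRect((W[:,:2]*1000).astype(np.float32)))
blob("base",(415,230,470,295),.008,.05)
k=np.zeros((480,640),bool);k[205:320,430:500]=1;k&=(P[...,2]>.17)
q=P[k];print("head n",len(q),q.min(0),q.max(0))
dk=k&(h[...,2]<60);print("dark",dk.sum(),P[dk].min(0).round(3),P[dk].max(0).round(3))
for v in range(212,315,6):
    r=k[v]; u=np.where(r)[0]
    if len(u): print(v,u.min(),u.max(),P[v,u].mean(0).round(3),P[v,u,2].max().round(3),f[v,int(u.mean())])
big=cv2.resize(f[200:300,230:500],None,fx=2.9,fy=2.9,interpolation=cv2.INTER_CUBIC)
S=cam("scene");b2=cv2.resize(S["frame"][90:350,150:440],None,fx=1.35*2,fy=1.35*2)[:600-290,:783]
b2=cv2.resize(S["frame"][280:350,340:430],None,fx=4,fy=4)
out=np.zeros((600,783,3),np.uint8);out[:290]=big[:290,:783];out[300:580,:360]=b2;
b3=cv2.resize(S["frame"][100:260,140:260],None,fx=1.8,fy=1.8);out[300:588,400:616]=b3
cv2.imwrite("pics/crop1.png",out)
E
```

```text
log 1022 rect mm [559.8 247.1] [140.5  60.4] 69.1 z [0.0302 0.0457 0.0553]
logtop 610 rect mm [559.5 247.2] [140.5  49. ] 68.1 z [0.0445 0.0486 0.0559]
carton 497 rect mm [755.6  83.2] [60.8 61.2] 40.9 z [0.1027 0.109  0.1159]
tub 347 rect mm [ 760.7 -118.1] [57. 57.] 11.1 z [0.0784 0.0846 0.0912]
dish 400 rect mm [415.4 147.9] [97.1 97.2] 25.2 z [0.0211 0.0288 0.0384]
bottle 767 rect mm [570.  459.4] [62.7 88.3] 85.5 z [0.0445 0.1397 0.2043]
mat dark 1466 rect mm [561.7  29.4] [151.9 133.7] 0.2 z [-0.0025  0.0033  0.0109]
matplane ((561.7505493164062, 4.7064056396484375), (151.13357543945312, 83.5059814453125), 0.8635843992233276)
base 1156 rect mm [ 543.5 -233.2] [103.  138.9] 82.8 z [0.0094 0.0151 0.0313]
head n 2657 [ 0.41512971 -0.30519743  0.17133241] [0.65163096 0.09603459 1.56831085]
dark 498 [ 0.426 -0.302  0.171] [0.647 0.096 1.568]
212 464 464 [0.505 0.096 1.568] 1.568 [ 53  99 145]
218 468 480 [ 0.646 -0.268  0.24 ] 0.246 [64 62 61]
224 467 481 [ 0.631 -0.266  0.245] 0.255 [20 21 20]
230 467 481 [ 0.615 -0.264  0.25 ] 0.26 [16 15 12]
236 466 480 [ 0.6   -0.26   0.255] 0.263 [16 17 18]
242 465 480 [ 0.584 -0.255  0.265] 0.275 [9 0 9]
248 430 481 [ 0.563 -0.21   0.41 ] 1.568 [128 141 148]
254 449 481 [ 0.555 -0.235  0.271] 0.285 [120 134 140]
260 448 493 [ 0.54  -0.248  0.267] 0.289 [163 177 173]
266 454 493 [ 0.525 -0.25   0.313] 1.568 [168 179 175]
272 445 479 [ 0.511 -0.222  0.351] 1.568 [160 176 171]
278 457 480 [ 0.497 -0.219  0.359] 1.568 [117 124 126]
284 452 483 [ 0.483 -0.226  0.316] 0.328 [126 134 136]
290 448 486 [ 0.469 -0.222  0.325] 0.34 [134 139 145]
296 439 489 [ 0.457 -0.214  0.357] 1.568 [137 148 150]
302 445 489 [ 0.438 -0.236  0.265] 0.34 [177 172 167]
308 453 489 [ 0.423 -0.247  0.259] 0.306 [145 151 158]
```

View pics/crop1.png

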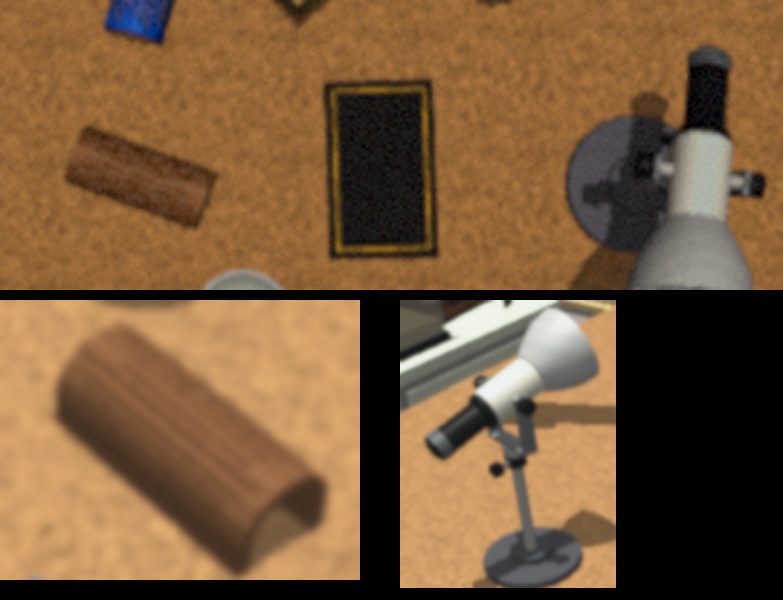

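The crop confirms that the brown log at world (0.560, 0.247), yaw about 69°, is upright. The mat centre is about (0.562, 0.005), yaw about 1°, and the lamp pivot about (0.543, −0.25). First I lift and turn the tool.

```bash
python3 -m creep '[[0,0,-4,0,0,-0.14,1],[0,0,-4,0,0,-0.14,1],[0,0,-4,0,0,-0.14,1],[0,0,-4,0,0,-0.14,1],[0,0,-4,0,0,-0.14,1],[0,0,-4,0,0,-0.14,1],[0,0,0,0,0,0,1]]'
cat >> h.py <<'E'
def down(yaw): return Ro.from_euler("xyz",[180,0,yaw],degrees=True)
E
python3 -c "
from h import *
print(pose()[2]['tool_pos'],pose()[2]['tool_rot']);print(to_tool([.56,.247,.30],Rt=down(-21)))"
```

```text
time_s: 0.9
tool_pos: [0.2465, -0.6003, 0.5357]
tool_rot: [-179.5, 0.4, -17.5]
force: [0.4, 0.5, -0.6]
grip_width: 0.087
[ 0.24653768 -0.60029951  0.5357493 ] [-179.53206209    0.39538111  -17.50456697]
(array([  4.57, -90.04,  24.28]), array([-0.008,  0.007,  0.061]))
```

```bash
python3 -m creep '[[0.2,-2.5,0,0,0,0,1],[0.2,-4.5,0,0,0,0,1],[0.2,-4.5,0,0,0,0,1],[0.2,-4.5,0,0,0,0,1],[0.2,-4.5,0,0,0,0,1],[0.2,-4.5,0,0,0,0,1],[0.2,-4.5,0,0,0,0,1],[0.2,-4.5,0,0,0,0,1],[0.2,-4.5,0,0,0,0,1],[0.2,-4.5,0,0,0,0,1],[0.2,-4.5,0,0,0,0,1],[0.2,-4.5,0,0,0,0,1],[0.2,-4.5,1,0,0,0,1],[0.2,-4.5,3,0,0,0,1],[0.2,-4.5,3,0,0,0,1],[0.2,-4.5,3,0,0,0,1],[0.2,-4.5,3,0,0,0,1],[0.2,-4.5,3,0,0,0,1],[0.2,-3,2,0,0,0,1],[0,0,0,0,0,0,1]]'
python3 -c "
from h import *
print(to_tool([.56,.247,.20],Rt=down(-21)))
T=cam('top');P=cloud(T);h=cv2.cvtColor(T['frame'],cv2.COLOR_BGR2HSV)
cv2.imwrite('pics/top1.png',T['frame']);S=cam('scene');cv2.imwrite('pics/scene1.png',S['frame'])
"
```

```text
time_s: 2.9
tool_pos: [0.5305, 0.1748, 0.3598]
tool_rot: [-179.7, 0.7, -18.4]
force: [-1.6, 0.4, 0.2]
grip_width: 0.0867
(array([ 0.71, -7.7 , 16.02]), array([-0.005,  0.012,  0.045]))
```

```bash
python3 -m creep '[[0.2,-3,2.5,0,0,0.015,1],[0.2,-3,2.5,0,0,0.015,1],[0.2,-1.7,3,0,0,0.015,1],[0,0,3,0,0,0,1],[0,0,3,0,0,0,1],[0,0,2,0,0,0,1],[0,0,0,0,0,0,1]]'
python3 -c "
from h import *
print(to_tool([.56,.247,.076],Rt=down(-21)))"
```

```text
time_s: 3.7
tool_pos: [0.5728, 0.2285, 0.2059]
tool_rot: [-179.9, -0.6, -22.9]
force: [-0.3, 0.0, -0.3]
grip_width: 0.0872
(array([-2.04, -1.2 , 12.97]), array([-0.001, -0.011, -0.033]))
```

```bash
python3 -m creep '[[-1,-0.6,1.5,0,-0.005,-0.015,1],[-1,-0.6,3,0,-0.005,-0.015,1],[0,0,2,0,0,0,1],[0,0,0,0,0,0,1],[0,0,0,0,0,0,1]]'
python3 -c "
from h import *
print(to_tool([.56,.247,.076],Rt=down(-21)))"
```

```text
time_s: 4.2
tool_pos: [0.5628, 0.2457, 0.1453]
tool_rot: [-179.7, -0.6, -21.5]
force: [0.7, 0.2, 0.4]
grip_width: 0.087
(array([-0.39,  0.02,  6.92]), array([-0.006, -0.01 , -0.009]))
```

Tips at 75 mm, clear above the log; go down.

```bash
python3 -m creep '[[-0.3,0,1.5,0,-0.005,-0.01,1],[0,0,1.5,0,0,0,1],[0,0,1.5,0,0,0,1],[0,0,1.5,0,0,0,1],[0,0,0,0,0,0,1],[0,0,0,0,0,0,1]]'
python3 -c "
from h import *
print(to_tool([.56,.247,.076],Rt=down(-21)))"
```

```text
time_s: 4.8
tool_pos: [0.5622, 0.247, 0.0828]
tool_rot: [-179.6, -0.5, -21.0]
force: [-0.1, -0.4, 0.9]
grip_width: 0.0871
(array([-0.21,  0.09,  0.68]), array([-0.008, -0.009,  0.001]))
```

```bash
python3 -m creep '[[-0.2,0,0.6,-0.008,-0.008,0,1],[0,0,0,0,0,0,0.8],[0,0,0,0,0,0,0.6],[0,0,0,0,0,0,0.6],[0,0,0,0,0,0,0.6],[0,0,0,0,0,0,0.6],[0,0,0,0,0,0,0.6],[0,0,0,0,0,0,0.6]]' 20
```

```text
time_s: 5.6
tool_pos: [0.5612, 0.2484, 0.0777]
tool_rot: [-179.9, -0.1, -21.0]
force: [0.5, 0.1, -0.9]
grip_width: 0.06
```

```bash
python3 -m creep '[[0,0,0,0,0,0,0],[0,0,0,0,0,0,0],[0,0,0,0,0,0,0],[0,0,0,0,0,0,0]]' 25; python3 -m creep '[[0,0,-1,0,0,0,0],[0,0,-2,0,0,0,0],[0,0,-2,0,0,0,0],[0,0,-2,0,0,0,0],[0,0,0,0,0,0,0],[0,0,0,0,0,0,0]]'
python3 -c "
from h import *
print(to_tool([.562,.005,.15],Rt=down(-89)))
T=cam('top');cv2.imwrite('pics/top2.png',T['frame']);S=cam('scene')
cv2.imwrite('pics/s2.png',cv2.resize(S['frame'][200:400,250:550],None,fx=2.6,fy=2.6))
# lamp check
P=cloud(T);f=T['frame'];h=cv2.cvtColor(f,cv2.COLOR_BGR2HSV)
# mat outer from several mask thresholds
k=np.zeros((480,640),np.uint8);k[220:297,335:388]=((h[...,2]<75)|(h[...,1]>190))[220:297,335:388]
n,l,st,_=cv2.connectedComponentsWithStats(k);i=1+np.argmax(st[1:,4]);uv=np.argwhere(l==i)[:,::-1]
print(st[i],cv2.minAreaRect((onplane(T,uv,.003)[:,:2]*1000).astype(np.float32)))
"
```

```text
time_s: 6.0
tool_pos: [0.5613, 0.2484, 0.0777]
tool_rot: [-179.9, -0.1, -21.0]
force: [0.9, 0.1, -0.8]
grip_width: 0.0596
time_s: 6.6
tool_pos: [0.5586, 0.2472, 0.1492]
tool_rot: [179.8, 0.2, -20.9]
force: [0.6, -0.3, -4.5]
grip_width: 0.0598
(array([ 8.97e+00,  2.25e+01, -2.00e-02]), array([0.005, 0.   , 1.188]))
[ 342  228   39   61 1939] ((561.3096923828125, 4.7751007080078125), (108.02227020263672, 177.12051391601562), 89.83308410644531)
```

```bash
python3 -m creep '[[0,0,0,0,0,0.1,0],[0,0,0,0,0,0.14,0],[0,0,0,0,0,0.14,0],[0,0,0,0,0,0.14,0],[0,0,0,0,0,0.14,0],[0,0,0,0,0,0.14,0],[0,0,0,0,0,0.14,0],[0,0,0,0,0,0.14,0],[0,0,0,0,0,0.1,0],[0,0,0,0,0,0,0]]'
python3 -c "
from h import *
d=np.load('top0.npz');T={k:d[k] for k in d.files};T['K']=np.array([[T['fx'],0,T['cx']],[0,T['fy'],T['cy']],[0,0,1]]);T['D']=T['distortion']
h=cv2.cvtColor(T['frame'],cv2.COLOR_BGR2HSV)
k=np.zeros((480,640),np.uint8);k[222:297,335:388]=((h[...,2]<75)|(h[...,1]>190))[222:297,335:388]
n,l,st,_=cv2.connectedComponentsWithStats(k);i=1+np.argmax(st[1:,4]);m=l==i
L=[];Rr=[]
for v in range(235,284):
    u=np.where(m[v])[0];L.append((u.min()-.5,v));Rr.append((u.max()+.5,v))
for e in(L,Rr):
    W=onplane(T,e,.003);c=np.polyfit(W[:,0],W[:,1],1);print(np.degrees(np.arctan(c[0])),np.polyval(c,.5615))
g=onplane(T,np.argwhere(m)[:,::-1],.003);print(g.mean(0))
print(to_tool([.5635,.005,.15],Rt=down(-89.5)))
"
```

```text
time_s: 7.7
tool_pos: [0.5516, 0.2441, 0.1348]
tool_rot: [178.5, -0.5, -91.2]
force: [-0.1, 1.2, -4.0]
grip_width: 0.0596
0.5887751719955396 0.057960552755472405
0.36838094270303945 -0.049520762007286126
[0.5609686  0.00406606 0.003     ]
(array([23.89, -1.66, -1.34]), array([ 0.026, -0.009, -0.03 ]))
```

```bash
python3 -m creep '[[2,-0.2,-0.3,0.01,-0.003,-0.01,0],[4,-0.2,-0.3,0.01,-0.003,-0.01,0],[4,-0.2,-0.2,0.005,0,-0.01,0],[4,-0.2,-0.2,0,0,0,0],[4,-0.2,0,0,0,0,0],[3.5,-0.2,0,0,0,0,0],[1.5,0,0,0,0,0,0],[0,0,0,0,0,0,0],[0,0,0,0,0,0,0]]'
python3 -c "
from h import *
print(to_tool([.5628,.0044,.12],Rt=down(-89.5)))
"
```

```text
time_s: 8.6
tool_pos: [0.5621, 0.0083, 0.1376]
tool_rot: [179.3, -0.0, -87.7]
force: [-1.1, -0.2, -2.2]
grip_width: 0.0597
(array([ 0.4 , -0.08,  1.76]), array([ 0.013, -0.   ,  0.031]))
```

```bash
python3 -m creep '[[0.4,-0.1,1,0.013,0,0.03,0],[0,0,1.5,0,0,0,0],[0,0,1.5,0,0,0,0],[0,0,0,0,0,0,0],[0,0,0,0,0,0,0]]'
python3 -c "
from h import *
print(to_tool([.5628,.0044,.0807],Rt=down(-89.5)))
"
```

```text
time_s: 9.1
tool_pos: [0.5621, 0.0125, 0.0939]
tool_rot: [179.9, 0.2, -88.6]
force: [0.5, 0.2, -4.9]
grip_width: 0.0597
(array([ 0.82, -0.05,  1.32]), array([0.002, 0.004, 0.015]))
```

```bash
python3 -m creep '[[0.8,-0.05,0.2,0,0.004,0.015,0],[0,0,0,0,0,0,0],[0,0,0,0,0,0,0],[0,0,0,0,0,0,0]]'
python3 -c "
from h import *
print(to_tool([.5628,.0044,.0807],Rt=down(-89.5)))
"
```

```text
time_s: 9.5
tool_pos: [0.5636, 0.0045, 0.0926]
tool_rot: [180.0, -0.0, -89.5]
force: [0.3, -0.3, -2.6]
grip_width: 0.0596
(array([0.01, 0.08, 1.19]), array([ 0., -0.,  0.]))
```

```bash
python3 -m creep '[[0,0.08,0.4,0,0,0,0],[0,0,0.3,0,0,0,0],[0,0,0.2,0,0,0,0],[0,0,0,0,0,0,0],[0,0,0,0,0,0,0]]'
python3 -c "
from h import *
print(to_tool([.5628,.0044,.0807],Rt=down(-89.5)),pose()[2]['force'])
T=cam('top');f=T['frame'];S=cam('scene')
a=cv2.resize(f[200:310,310:410],None,fx=4,fy=4);b=cv2.resize(S['frame'][220:330,230:350],None,fx=3.2,fy=3.2)
o=np.zeros((440,800,3),np.uint8);o[:,:400]=a;o[:352,410:794]=b;cv2.imwrite('pics/p3.png',o)
"
```

```text
time_s: 10.0
tool_pos: [0.5631, 0.0044, 0.0834]
tool_rot: [-180.0, -0.0, -89.5]
force: [-0.2, 0.6, -3.6]
grip_width: 0.06
(array([-0.  ,  0.03,  0.27]), array([-0.001, -0.   , -0.   ])) [-0.2139362   0.59890263 -3.62407883]
```

View pics/p3.png

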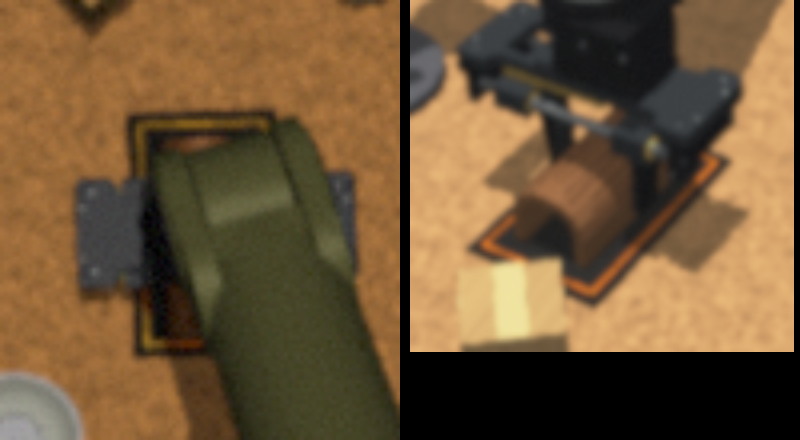

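The crop (log end at about (570,230) on the right-hand side) shows the log in the jaws, just over the mat and lined up with it. I lower the last 3 mm in small steps.

```bash
python3 -m creep '[[0,0,0.15,0,0,0,0],[0,0,0.1,0,0,0,0],[0,0,0.05,0,0,0,0],[0,0,0,0,0,0,0]]'; python3 -m creep '[[0,0,0.05,0,0,0,0],[0,0,0.05,0,0,0,0],[0,0,0,0,0,0,0]]'
```

```text
time_s: 10.5
tool_pos: [0.5633, 0.0044, 0.0806]
tool_rot: [-179.9, -0.0, -89.5]
force: [0.6, 0.1, -3.3]
grip_width: 0.0595
time_s: 10.8
tool_pos: [0.5634, 0.0045, 0.0807]
tool_rot: [-179.9, -0.1, -89.5]
force: [-0.1, -0.8, -3.1]
grip_width: 0.0603
```

```bash
python3 -m creep '[[0,0,0.12,0,0,0,0],[0,0,0,0,0,0,0]]'; python3 -m creep '[[0,0,0.12,0,0,0,0],[0,0,0,0,0,0,0]]'
```

```text
time_s: 11.0
tool_pos: [0.5637, 0.0045, 0.0808]
tool_rot: [-179.9, -0.1, -89.5]
force: [-0.4, 1.0, -2.4]
grip_width: 0.0598
time_s: 11.2
tool_pos: [0.564, 0.0045, 0.0807]
tool_rot: [-179.9, -0.1, -89.5]
force: [-0.2, 0.9, -2.4]
grip_width: 0.0598
```

Height matches the expected contact (0.0807) and no longer falls; release.

```bash
python3 -m creep '[[0,0,0,0,0,0,0.72],[0,0,0,0,0,0,0.76],[0,0,0,0,0,0,0.8],[0,0,0,0,0,0,0.9],[0,0,0,0,0,0,1],[0,0,0,0,0,0,1],[0,0,0,0,0,0,1],[0,0,0,0,0,0,1]]'; python3 -m creep '[[0,0,-1,0,0,0,1],[0,0,-2,0,0,0,1],[0,0,-3,0,0,0,1],[0,0,-4,0,0,0,1],[0,0,-4,0,0,0,1],[0,0,-4,0,0,0,1],[0,0,-4,0,0,0,1],[0,0,-4,0,0,0,1],[0,0,-4,0,0,0,1],[0,0,-4,0,0,0,1],[0,0,-3,0,0,0,1],[0,0,0,0,0,0,1]]'
python3 -c "
from h import *
S=cam('scene');T=cam('top');cv2.imwrite('pics/t4.png',np.hstack([cv2.resize(T['frame'][190:330,300:500],None,fx=2,fy=2),cv2.resize(S['frame'][90:330,140:370],(384,280))]))
"
```

```text
time_s: 12.0
tool_pos: [0.5655, 0.0046, 0.0806]
tool_rot: [-179.7, -0.1, -89.5]
force: [-1.1, -0.3, -0.3]
grip_width: 0.0865
time_s: 13.2
tool_pos: [0.56, 0.0075, 0.4738]
tool_rot: [-179.4, -0.1, -89.3]
force: [-0.1, -0.5, 0.5]
grip_width: 0.0871
```

View pics/t4.png

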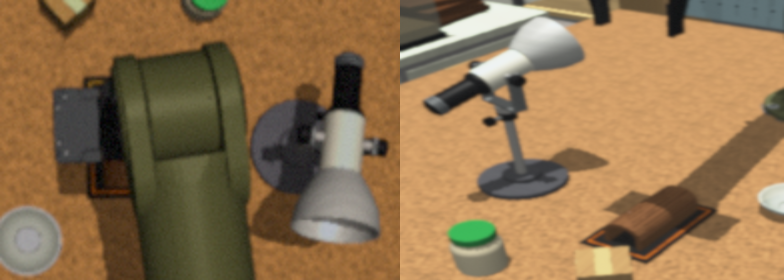

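The log is on the mat, its ends inside the border; the lamp is unchanged. Now I measure the tail axis by two-view plane intersection while turning the wrist.

```bash
cat > lamp.py <<'E'
from h import *
def load(n):
    d=np.load(n+'0.npz');T={k:d[k] for k in d.files};T['K']=np.array([[T['fx'],0,T['cx']],[0,T['fy'],T['cy']],[0,0,1]]);T['D']=T['distortion'];return T
def tail_line(T,S,bt,bs,thr=50,vis=None):
    pl=[]
    for c,(x0,y0,x1,y1) in((T,bt),(S,bs)):
        k=np.zeros((480,640),np.uint8);k[y0:y1,x0:x1]=(c['frame'][y0:y1,x0:x1].max(2)<thr)*255
        k=cv2.morphologyEx(k,cv2.MORPH_OPEN,np.ones((5,5)))
        n,l,st,_=cv2.connectedComponentsWithStats(k);i=1+np.argmax(st[1:,4])
        uv=np.argwhere(l==i)[:,::-1].astype(np.float32)
        r=cv2.minAreaRect(uv);b=cv2.boxPoints(r)
        e=[(b[j]+b[(j+1)%4])/2 for j in range(4)]
        p,q=(e[0],e[2]) if np.linalg.norm(e[0]-e[2])>np.linalg.norm(e[1]-e[3]) else (e[1],e[3])
        print(st[i],np.round(r[1],1),p,q)
        R=rays(c,[p,q])@c['R'];o=-c['R'].T@c['t'];nn=np.cross(R[0],R[1]);nn/=np.linalg.norm(nn);pl.append((nn,nn@o,o,R))
    d=np.cross(pl[0][0],pl[1][0]);d/=np.linalg.norm(d)
    A=np.array([pl[0][0],pl[1][0],d]);p0=np.linalg.solve(A,[pl[0][1],pl[1][1],0])
    if d@(np.array(p0)*0+[0,0,1])==0:pass
    return p0,d,pl
def pt_on(p0,d,o,r):  # closest point on line to ray
    A=np.c_[d,-r];s=np.linalg.lstsq(A,o-p0,rcond=None)[0];return p0+s[0]*d
E
python3 - <<'E'
from lamp import *
T,S=load('top'),load('scene')
p0,d,pl=tail_line(T,S,(460,212,488,250),(150,140,205,195))
d=d*np.sign(d[0])
print("dir",d,"swivel",np.arctan2(d[1],d[0]),"tilt",np.arcsin(d[2]))
for P in pl:
    print([pt_on(p0,d,P[2],r).round(4) for r in P[3]])
B=np.array([.543,-.25]);s=((B-p0[:2])@d[:2])/(d[:2]@d[:2]);pv=p0+s*d;print("nearest to post",pv, "tail_grip",pv+.08*d)
E
python3 -m creep '[[0,0,0,0,0,-0.148,1],[0,0,0,0,0,-0.148,1],[0,0,0,0,0,-0.148,1],[0,0,0,0,0,-0.148,1],[0,0,0,0,0,-0.148,1],[0,0,0,0,0,-0.148,1],[0,0,0,0,0,-0.148,1],[0,0,0,0,0,-0.148,1],[0,0,0,0,0,-0.148,1],[0,0,0,0,0,-0.148,1],[0,0,0,0,0,-0.148,1],[0,0,0,0,0,-0.148,1],[0,0,0,0,0,-0.148,1],[0,0,0,0,0,-0.148,1],[0,0,0,0,0,-0.148,1],[0,0,0,0,0,-0.148,1],[0,0,0,0,0,-0.148,1],[0,0,0,0,0,-0.148,1],[0,0,0,0,0,-0.148,1],[0,0,0,0,0,0,1]]'
```

```text
[467 222  13  22 275] [21. 12.] [473. 222.] [473. 243.]
[168 159  25  21 234] [12.6 28.3] [191.0566 162.3019] [166.34904 176.0283 ]
dir [ 0.99788882 -0.0534588  -0.03687908] swivel -0.0535207346343115 tilt -0.03688744034918493
[array([ 0.6368, -0.2671,  0.2341]), array([ 0.5837, -0.2642,  0.236 ])]
[array([ 0.5586, -0.2629,  0.2369]), array([ 0.631 , -0.2668,  0.2343])]
nearest to post [ 0.54235683 -0.2620058   0.23754369] tail_grip [ 0.62218793 -0.2662825   0.23459337]
time_s: 15.3
tool_pos: [0.5462, 0.0053, 0.4324]
tool_rot: [-176.8, 1.0, 74.3]
force: [-0.0, -0.1, 0.4]
grip_width: 0.0871
```

```bash
python3 - <<'E'
from lamp import *
T,S=load('top'),load('scene')
# base disc: cloud points both views
Q=[]
for n,c,b in(("top",T,(415,230,475,295)),("scene",S,(180,220,250,265))):
    P=cloud(c);x0,y0,x1,y1=b;k=np.zeros((480,640),bool);k[y0:y1,x0:x1]=1
    f=c['frame'].astype(int);k&=(P[...,2]>.008)&(P[...,2]<.03)&(f.max(2)<110)&(f.max(2)-f.min(2)<35)
    kk=cv2.morphologyEx(k.astype(np.uint8),cv2.MORPH_OPEN,np.ones((3,3)))
    q=onplane(c,np.argwhere(kk)[:,::-1],.014);print(n,kk.sum(),cv2.minEnclosingCircle(q[:,:2].astype(np.float32)*1000),q.min(0).round(4),q.max(0).round(4));Q.append(q)
# tail surface by depth
for n,c,b in(("top",T,(462,214,486,247)),("scene",S,(150,140,205,192))):
    P=cloud(c);x0,y0,x1,y1=b;k=np.zeros((480,640),bool);k[y0:y1,x0:x1]=1
    f=c['frame'];k&=(f.max(2)<60)&(P[...,2]>.17)&(P[...,2]<.4)
    kk=cv2.erode(cv2.morphologyEx(k.astype(np.uint8),cv2.MORPH_OPEN,np.ones((3,3))),np.ones((3,3)))>0
    q=P[kk];v,u=np.where(kk);lf=cv2.fitLine(np.c_[u,v].astype(np.float32),cv2.DIST_HUBER,0,.01,.01).ravel()
    d=np.linalg.svd(q-np.median(q,0))[2][0];d*=np.sign(d[0]);o=-c['R'].T@c['t']
    cen=np.median(q,0);view=(cen-o)/np.linalg.norm(cen-o);view-=view@d*d;view/=np.linalg.norm(view)
    cen2=cen+view*.018*.85
    print(n,kk.sum(),"dir",d.round(3),"s,t",np.arctan2(d[1],d[0]).round(3),np.arcsin(d[2]).round(3),"axis pt",cen2.round(4),"axis at x=.543",(cen2+d*(.543-cen2[0])/d[0]).round(4), "imgline",lf)
    e=rays(c,[lf[2:],lf[2:]+20*lf[:2]])@c['R'];c['n']=np.cross(e[0],e[1]);c['n']/=np.linalg.norm(c['n']);c['o']=o
d=np.cross(T['n'],S['n']);d/=np.linalg.norm(d);d*=np.sign(d[0]);p=np.linalg.lstsq(np.array([T['n'],S['n']]),[T['n']@T['o'],S['n']@S['o']],rcond=None)[0]
print("two-view",d.round(3),np.arctan2(d[1],d[0]),np.arcsin(d[2]),p+d*(.543-p[0])/d[0],"angle planes",T['n']@S['n'])
print(pose()[2]['tool_pos'])
E
```

```text
top 974 ((541.8388061523438, -246.91787719726562), 69.42473602294922) [ 0.4733 -0.2858  0.014 ] [ 0.6075 -0.1835  0.014 ]
scene 1248 ((549.822998046875, -243.6746063232422), 70.18824768066406) [ 0.4797 -0.3102  0.014 ] [ 0.62  -0.175  0.014]
top 222 dir [ 0.902 -0.161 -0.4  ] s,t -0.177 -0.411 axis pt [ 0.6005 -0.2625  0.2417] axis at x=.543 [ 0.543  -0.2522  0.2671] imgline [1.2968372e-02 9.9991590e-01 4.7302347e+02 2.3307999e+02]
scene 200 dir [ 0.941 -0.224 -0.254] s,t -0.234 -0.257 axis pt [ 0.6002 -0.2577  0.237 ] axis at x=.543 [ 0.543  -0.2441  0.2524] imgline [  0.788457   -0.6150899 179.31583   169.7495   ]
two-view [ 0.971 -0.088 -0.222] -0.09057695384928502 -0.22428771881670362 [ 0.543      -0.26114824  0.24451416] angle planes 0.7819971748813974
[0.54620219 0.00531356 0.4324056 ]
```

Pivot ≈ (0.545, −0.246, 0.26), swivel ≈ −0.22, tilt ≈ −0.33; tail_grip ≈ (0.619, −0.262, 0.234). The two-view line is loose, but depth, base disc and tail point agree to a few mm, and the jaws will centre it.

```bash
python3 -c "
from h import *
print(to_tool([.622,-.263,.46],Rt=down(77.4)))"
```

```text
(array([-23.83,  14.39,  -3.16]), array([-0.057,  0.016, -0.054]))
```

```bash
python3 -m creep '[[0,0,-2,-0.03,0.008,-0.02,1],[0,0,-2,-0.027,0.008,-0.02,1],[0,0,-1,0,0,-0.01,1],[-3,1.8,0,0,0,0,1],[-3,1.8,0,0,0,0,1],[-3,1.8,0,0,0,0,1],[-3,1.8,0,0,0,0,1],[-3,1.8,0,0,0,0,1],[-3,1.8,0,0,0,0,1],[-3,1.8,0,0,0,0,1],[-2,1.2,0,0,0,0,1],[0,0,0,0,0,0,1]]'
python3 -c "
from h import *
print(to_tool([.622,-.263,.36],Rt=down(77.4)))"
```

```text
time_s: 16.5
tool_pos: [0.6307, -0.2585, 0.4817]
tool_rot: [-179.7, 0.2, 76.2]
force: [-0.9, 0.4, -0.6]
grip_width: 0.0869
(array([-0.6 , -0.67, 12.17]), array([-0.005,  0.003, -0.021]))
```

```bash
python3 -m creep '[[-0.6,-0.6,1,0,0,-0.02,1],[0,0,3,0,0,0,1],[0,0,3,0,0,0,1],[0,0,3,0,0,0,1],[0,0,1,0,0,0,1],[0,0,0,0,0,0,1]]'
python3 -c "
from h import *
print(to_tool([.620,-.263,.285],Rt=down(77.4)))
T=cam('top');S=cam('scene');cv2.imwrite('pics/t5.png',np.hstack([cv2.resize(T['frame'][190:330,400:540],None,fx=2.8,fy=2.8),cv2.resize(S['frame'][60:260,110:310],(392,392))]))
"
```

```text
time_s: 17.1
tool_pos: [0.6229, -0.2584, 0.3692]
tool_rot: [-179.7, -0.0, 77.2]
force: [-0.7, 0.2, -0.1]
grip_width: 0.0868
(array([-0.52, -0.13,  8.42]), array([-0.006, -0.   , -0.004]))
```

View pics/t5.png

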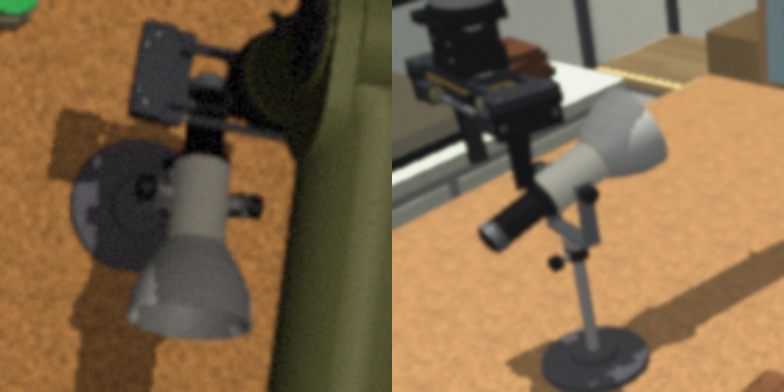

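The jaws straddle the tail (crop (207,120) from above). Descend.

```bash
python3 -m creep '[[-0.5,-0.1,1,0,0,0,1],[0,0,2.5,0,0,0,1],[0,0,2.5,0,0,0,1],[0,0,2,0,0,0,1],[0,0,0,0,0,0,1],[0,0,0,0,0,0,1]]'
python3 -c "
from h import *
print(to_tool([.620,-.263,.285],Rt=down(77.4)),pose()[2]['force'])"
```

```text
time_s: 17.8
tool_pos: [0.6246, -0.2651, 0.2966]
tool_rot: [179.4, 0.1, 77.1]
force: [-0.2, 0.2, 0.8]
grip_width: 0.087
(array([ 0.1 , -0.51,  1.16]), array([ 0.011,  0.002, -0.006])) [-0.21118271  0.16052208  0.79051696]
```

```bash
python3 -m creep '[[0.1,-0.5,1.2,0.01,0,0,1],[0,0,0,0,0,0,1],[0,0,0,0,0,0,0.6],[0,0,0,0,0,0,0.45],[0,0,0,0,0,0,0.45],[0,0,0,0,0,0,0.4],[0,0,0,0,0,0,0.3],[0,0,0,0,0,0,0.3],[0,0,0,0,0,0,0.3],[0,0,0,0,0,0,0.3],[0,0,0,0,0,0,0.3]]' 15
python3 -c "
from h import *
print(pose()[2])"
```

```text
time_s: 18.9
tool_pos: [0.6214, -0.2654, 0.2889]
tool_rot: [179.5, 0.4, 77.0]
force: [-0.1, 0.3, 1.3]
grip_width: 0.0358
{'time_s': 18.9, 'qpos': array([ 50.60294528,  26.55481533, -41.82126892,  78.60939362,
        17.94978623,  80.90530888,  86.13355654]), 'joint_velocities': array([-0.04312701,  0.01591905,  0.02607769, -0.07242836, -0.11573588,
        0.09575517,  0.15309213]), 'effort': array([ 3.14663874e-02, -4.95513153e+01, -8.86020899e+00, -2.99718958e+01,
        7.02316104e-02,  7.82003417e-02, -1.84830031e-01]), 'tool_pos': array([ 0.62136897, -0.26542154,  0.28889366]), 'tool_rot': array([179.50286695,   0.36436843,  76.9784336 ]), 'force': array([-0.12660935,  0.3352315 ,  1.31973494]), 'wrist_torque': array([ 0.12869425, -0.14274837,  0.15922774]), 'grip_width': 0.03582638583509716}
```

Gripped at 35.8 mm. Tool y points radially out along the tail, so swivel clockwise = −x with +rz. First part, then check against the circle.

```bash
python3 -m creep '[[-0.4,-0.01,0,0,0,0.05,0.3],[-0.64,-0.03,0,0,0,0.08,0.3],[-0.64,-0.03,0,0,0,0.08,0.3],[-0.64,-0.03,0,0,0,0.08,0.3],[-0.64,-0.03,0,0,0,0.08,0.3],[0,0,0,0,0,0,0.3],[0,0,0,0,0,0,0.3]]'
cat > sw.py <<'E'
from h import *
import sys
o=env.get_obs();p=o['tool_pos'];y=np.radians(o['tool_rot'][2])
g=p+.051*Ro.from_euler('xyz',o['tool_rot'],degrees=True).as_matrix()[:,2]
u=np.array([np.sin(y),-np.cos(y)])
print("grip",g.round(4),"s(yaw)",round(y-np.pi/2,3),"pivot est (r=.0757)",(g[:2]-.0757*u).round(4),"s(from pivot)",np.arctan2(g[1]+.246,g[0]-.545).round(3),"qj",o['qpos'].round(0),o['force'].round(1))
E
python3 sw.py
```

```text
time_s: 19.6
tool_pos: [0.61, -0.2933, 0.2889]
tool_rot: [179.2, 0.2, 55.4]
force: [0.1, -0.6, -0.2]
grip_width: 0.0356
grip [ 0.6105 -0.2938  0.2379] s(yaw) -0.604 pivot est (r=.0757) [ 0.5482 -0.2508] s(from pivot) -0.631 qj [ 50.  26. -38.  79.  16.  80.  68.] [ 0.1 -0.6 -0.2]
```

```bash
python3 -m creep '[[-0.64,-0.03,0,0,0,0.08,0.3],[-0.64,-0.03,0,0,0,0.08,0.3],[-0.64,-0.03,0,0,0,0.08,0.3],[-0.64,-0.03,0,0,0,0.08,0.3],[-0.64,-0.03,0,0,0,0.08,0.3],[-0.64,-0.03,0,0,0,0.08,0.3],[0,0,0,0,0,0,0.3],[0,0,0,0,0,0,0.3]]';python3 sw.py
```

```text
time_s: 20.4
tool_pos: [0.5829, -0.3185, 0.2889]
tool_rot: [178.9, -0.2, 28.1]
force: [0.1, -0.7, 0.1]
grip_width: 0.0357
grip [ 0.5835 -0.3193  0.2379] s(yaw) -1.08 pivot est (r=.0757) [ 0.5478 -0.2525] s(from pivot) -1.088 qj [ 51.  23. -33.  81.  13.  79.  46.] [ 0.1 -0.7  0.1]
```

```bash
python3 -m creep '[[-0.64,-0.04,0,0,0,0.08,0.3],[-0.64,-0.04,0,0,0,0.08,0.3],[-0.64,-0.04,0,0,0,0.08,0.3],[-0.64,-0.04,0,0,0,0.08,0.3],[-0.64,-0.04,0,0,0,0.08,0.3],[-0.64,-0.04,0,0,0,0.08,0.3],[-0.56,-0.03,0,0,0,0.07,0.3],[0,0,0,0,0,0,0.3],[0,0,0,0,0,0,0.3]]';python3 sw.py
```

```text
time_s: 21.3
tool_pos: [0.5428, -0.3283, 0.2886]
tool_rot: [178.8, -1.0, -3.0]
force: [-1.0, -2.5, 0.8]
grip_width: 0.0357
grip [ 0.5436 -0.3295  0.2376] s(yaw) -1.622 pivot est (r=.0757) [ 0.5475 -0.2539] s(from pivot) -1.587 qj [ 51.  18. -28.  86.   9.  77.  19.] [-1.  -2.5  0.8]
```

Swivel is about right. Now tilt: raise the tail along the arc with the tool vertical.

```bash
python3 -m creep '[[0,0.2,-0.5,0,0,0,0.3],[0,0.15,-0.78,0,0,0,0.3],[0,0.1,-0.8,0,0,0,0.3],[0,0,-0.8,0,0,0,0.3],[0,0,0,0,0,0,0.3],[0,0,0,0,0,0,0.3]]';python3 sw.py
```

```text
time_s: 21.9
tool_pos: [0.5428, -0.3315, 0.3173]
tool_rot: [178.9, -0.9, -2.6]
force: [-1.9, -2.8, -4.4]
grip_width: 0.0358
grip [ 0.5436 -0.3325  0.2663] s(yaw) -1.615 pivot est (r=.0757) [ 0.547  -0.2569] s(from pivot) -1.587 qj [ 51.  17. -28.  83.   9.  80.  20.] [-1.9 -2.8 -4.4]
```

```bash
python3 -m creep '[[0,-0.1,-0.8,0,0,0,0.3],[0,-0.2,-0.8,0,0,0,0.3],[0,-0.35,-0.75,0,0,0,0.3],[0,-0.4,-0.7,0,0,0,0.3],[0,0,0,0,0,0,0.3],[0,0,0,0,0,0,0.3]]';python3 sw.py
python3 -c "
from h import *
T=cam('top');S=cam('scene');cv2.imwrite('pics/t6.png',np.hstack([cv2.resize(T['frame'][190:330,400:540],None,fx=2.8,fy=2.8),cv2.resize(S['frame'][60:260,110:310],(392,392))]))
"
```

```text
time_s: 22.5
tool_pos: [0.5427, -0.3213, 0.3514]
tool_rot: [178.7, -1.0, -2.6]
force: [-1.5, -2.8, -3.7]
grip_width: 0.0359
grip [ 0.5436 -0.3225  0.3005] s(yaw) -1.616 pivot est (r=.0757) [ 0.547  -0.2469] s(from pivot) -1.589 qj [ 51.  16. -28.  81.   8.  83.  20.] [-1.5 -2.8 -3.7]
```

View pics/t6.png

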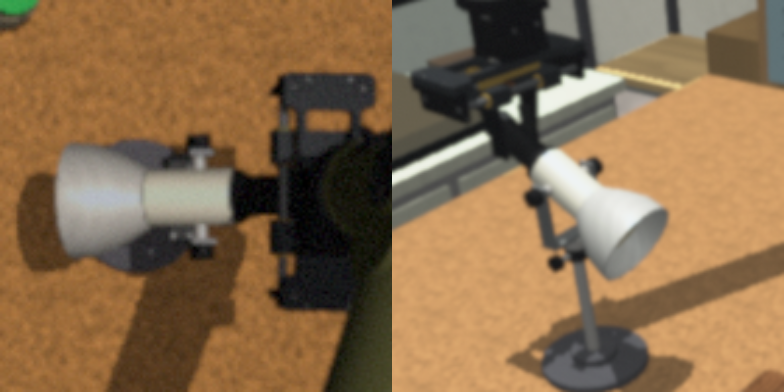

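The head points down toward +y (socket at crop (190,195), mouth at (75,200)), held only by the tail. Finish the tilt, then measure the axis.

```bash
python3 -m creep '[[0,-0.45,-0.6,0,0,0,0.3],[0,-0.5,-0.5,0,0,0,0.3],[0,0,0,0,0,0,0.3],[0,0,0,0,0,0,0.3]]';python3 sw.py
cat > beam.py <<'E'
from h import *
def axis(c,box,name):
    x0,y0,x1,y1=box;h=cv2.cvtColor(c['frame'],cv2.COLOR_BGR2HSV);k=np.zeros((480,640),np.uint8)
    P=cloud(c)
    k[y0:y1,x0:x1]=((h[...,2]>75)&(h[...,1]<75)&(P[...,2]>.15))[y0:y1,x0:x1]*255
    k=cv2.morphologyEx(k,cv2.MORPH_CLOSE,np.ones((5,5)));k=cv2.morphologyEx(k,cv2.MORPH_OPEN,cv2.getStructuringElement(2,(11,11)))
    n,l,st,_=cv2.connectedComponentsWithStats(k);i=1+np.argmax(st[1:,4]);m=l==i;v,u=np.where(m)
    X=np.c_[u,v].astype(float);mu=X.mean(0);d=np.linalg.svd(X-mu,full_matrices=False)[2][0]
    # refine: midline of the silhouette across d
    for _ in range(4):
        a=(X-mu)@d;b=(X-mu)@[-d[1],d[0]];bins=np.arange(np.percentile(a,12),np.percentile(a,88),2)
        mid=[(t,(b[(a>=t)&(a<t+2)].min()+b[(a>=t)&(a<t+2)].max())/2) for t in bins];mid=np.array(mid)
        s,i0=np.polyfit(mid[:,0]+1,mid[:,1],1);nrm=np.array([-d[1],d[0]]);mu=mu+i0*nrm;d=d+s*nrm;d/=np.linalg.norm(d)
    vis=c['frame'].copy();cv2.drawContours(vis,cv2.findContours(m.astype(np.uint8),0,1)[0],-1,(0,0,255),1)
    cv2.line(vis,*[tuple(int(z) for z in mu+q*60*d) for q in(-1,1)],(255,0,0),1)
    r=rays(c,[mu-30*d,mu+30*d])@c['R'];n=np.cross(r[0],r[1]);n/=np.linalg.norm(n);o=-c['R'].T@c['t']
    print(name,m.sum(),mu.round(1),d.round(3),"resid",np.std(mid[:,1]-s*mid[:,0]).round(2));return n,n@o,vis
def beam(bt=(405,190,500,310),bs=(150,100,270,230),pic=None,crown=np.array([.5615,.0044,.053])):
    T,S=cam('top'),cam('scene');a,b,vt=axis(T,bt,'top');e,f,vs=axis(S,bs,'scene')
    d=np.cross(a,e);d/=np.linalg.norm(d);d*=np.sign(d[1])
    p=np.linalg.solve([a,e,[0,1,0]],[b,f,-.25]);q=p+d*(((crown-p)@d))
    print("beam dir",d.round(3),"s",np.arctan2(-d[1],-d[0]).round(3),"t",np.arcsin(-d[2]).round(3),"at y=-.25:",p.round(4),"miss at crown (mm)",((q-crown)*1000).round(1))
    for z in(.26,):print("at z=.26",(p+d*(z-p[2])/d[2]).round(4))
    if pic:cv2.imwrite(pic,np.hstack([cv2.resize(vt[190:330,400:540],None,fx=2.8,fy=2.8),cv2.resize(vs[60:260,110:310],(392,392))]))
if __name__=="__main__":
    import sys;beam(pic=sys.argv[1] if len(sys.argv)>1 else None)
E
python3 beam.py pics/b7.png
```

```text
time_s: 23.0
tool_pos: [0.5426, -0.3137, 0.3626]
tool_rot: [178.5, -1.1, -2.7]
force: [-1.7, -3.6, -2.2]
grip_width: 0.0355
grip [ 0.5434 -0.3151  0.3117] s(yaw) -1.618 pivot est (r=.0757) [ 0.547  -0.2395] s(from pivot) -1.593 qj [ 50.  15. -29.  81.   8.  84.  19.] [-1.7 -3.6 -2.2]
top 1746 [446.8 260.9] [1.    0.003] resid 0.59
scene 2302 [213.1 170.3] [0.649 0.761] resid 2.34
beam dir [ 0.042  0.786 -0.617] s -1.624 t 0.665 at y=-.25: [ 0.5385 -0.25    0.2485] miss at crown (mm) [-9.5 -1.9 -3. ]
at z=.26 [ 0.5377 -0.2647  0.26  ]
```

View pics/b7.png

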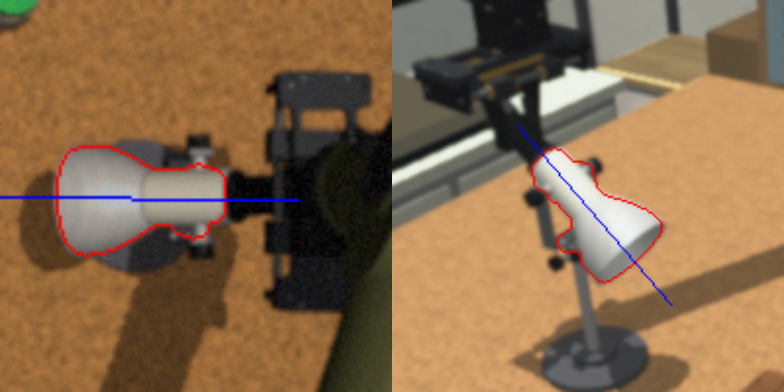

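The yoke arms bias the silhouette midline: bumps at crop (200,240) and (562,240). I'll leave out the stations they cover and use socket end and bell only.

```bash
python3 - <<'E'
s=open('beam.py').read()
s=s.replace("(11,11)","(5,5)").replace("bins=np.arange(np.percentile(a,12),np.percentile(a,88),2)","L=np.ptp(a);f=(a-a.min())/L;w=b[f>.8].max()-b[f>.8].min()>b[f<.2].max()-b[f<.2].min();F=[(i+.5)/25 for i in range(25)];F=[x for x in F if (.02<x<.15 or .64<x<.9)];bins=[a.min()+L*(x if w else 1-x)-1 for x in F]")
open('beam.py','w').write(s)
E
python3 beam.py
```

```text
top 1808 [447.4 260.5] [ 0.999 -0.04 ] resid 0.3
scene 2464 [212.4 169.9] [0.677 0.736] resid 1.38
beam dir [ 0.003  0.793 -0.609] s -1.574 t 0.655 at y=-.25: [ 0.5418 -0.25    0.2491] miss at crown (mm) [-18.7   0.4   0.4]
at z=.26 [ 0.5418 -0.2641  0.26  ]
```

```bash
python3 - <<'E'
from h import *
T=cam('top');P=cloud(T);f=T['frame'];o=-T['R'].T@T['t']
m=(P[...,2]>.12)&(P[...,2]<.36)
for u in range(418,506,4):
    col=m[225:300,u];v=np.where(col)[0]+225
    # contiguous run around 261
    a=b=261
    while a-1 in v:a-=1
    while b+1 in v:b+=1
    # subpixel-free mids: cast onto axis height for this station
    mid=(a+b)/2
    y=None;z=.22
    for _ in range(5):
        w=onplane(T,[(u,mid)],z)[0];z=.26-(w[1]+.249)*.79
    print(u,a,b,b-a+1,"mid world",w.round(4))
S=cam('scene');PS=cloud(S)
# bell points in both views: sum of points for symmetric-plane estimate
q=P[245:285,420:470].reshape(-1,3);q=q[(q[:,2]>.12)]
print(q.mean(0))
E
```

```text
418 261 261 1 mid world [ 0.5438 -0.1348  0.1698]
422 246 274 29 mid world [ 0.5459 -0.1441  0.1772]
426 241 280 40 mid world [ 0.5442 -0.1533  0.1844]
430 241 281 41 mid world [ 0.5424 -0.1623  0.1915]
434 241 280 40 mid world [ 0.5433 -0.1713  0.1986]
438 242 280 39 mid world [ 0.5415 -0.1802  0.2056]
442 243 278 36 mid world [ 0.5424 -0.189   0.2126]
446 245 276 32 mid world [ 0.5419 -0.1978  0.2195]
450 248 272 25 mid world [ 0.5428 -0.2065  0.2264]
454 250 271 22 mid world [ 0.5411 -0.215   0.2331]
458 246 269 24 mid world [ 0.5481 -0.2238  0.24  ]
462 245 276 32 mid world [ 0.5402 -0.232   0.2465]
466 243 276 34 mid world [ 0.5423 -0.2404  0.2531]
470 238 282 45 mid world [ 0.5406 -0.2486  0.2596]
474 250 269 20 mid world [ 0.5414 -0.2569  0.2661]
478 250 269 20 mid world [ 0.541  -0.265   0.2725]
482 250 269 20 mid world [ 0.5405 -0.2731  0.2789]
486 251 268 18 mid world [ 0.5401 -0.2811  0.2851]
490 252 266 15 mid world [ 0.5409 -0.2891  0.2914]
494 252 265 14 mid world [ 0.5417 -0.297   0.2976]
498 261 261 1 mid world [ 0.5353 -0.3046  0.3035]
502 249 267 19 mid world [ 0.542  -0.3126  0.3098]
[ 0.5390563  -0.18578983  0.25043852]
```

```bash
python3 - <<'E'
from h import *
T=cam('top');S=cam('scene')
for n,c,b in(("top",T,(330,215,395,300)),("scene",S,(245,235,340,315))):
    x0,y0,x1,y1=b;P=cloud(c);k=np.zeros((480,640),np.uint8);k[y0:y1,x0:x1]=((P[...,2]>.03)&(P[...,2]<.075))[y0:y1,x0:x1]
    nn,l,st,_=cv2.connectedComponentsWithStats(k);i=1+np.argmax(st[1:,4]);q=P[l==i]
    r=cv2.minAreaRect((q[:,:2]*1000).astype(np.float32));print(n,st[i],np.round(r[0],1),np.round(r[1],1),round(r[2],1),np.percentile(q[:,2],[5,50,95]).round(4))
cv2.imwrite('pics/log8.png',np.hstack([cv2.resize(T['frame'][215:300,320:405],(400,400)),cv2.resize(S['frame'][230:320,240:340],(400,400))]))
f=T['frame'].astype(int);h=cv2.cvtColor(T['frame'],cv2.COLOR_BGR2HSV)
k=np.zeros((480,640),np.uint8);k[222:297,335:388]=((h[...,2]<75)|(h[...,1]>190))[222:297,335:388]
nn,l,st,_=cv2.connectedComponentsWithStats(k);i=1+np.argmax(st[1:,4]);print("mat box",st[i])
E
```

```text
top [ 350  234   23   49 1007] [559.9   5.9] [139.   60.2] 0.3 [0.0356 0.049  0.0563]
scene [ 262  248   56   47 1158] [563.6   7.8] [ 59.6 144.2] 89.2 [0.0336 0.0485 0.0536]
mat box [ 342  228   39   61 1044]
```

View pics/log8.png

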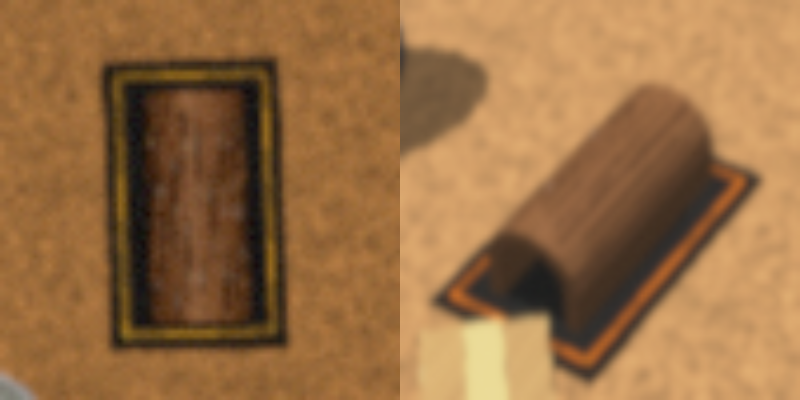

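The log is centred within about 1.5 mm of the mat and parallel to it (0.3° vs 0.5°). In each frame on its own, the target is s ≈ −1.644, t ≈ 0.685; now ≈ −1.607, 0.657. Small correction.

```bash
python3 -m creep '[[-0.25,-0.15,-0.19,0,0,0.037,0.3],[0,0,0,0,0,0,0.3],[0,0,0,0,0,0,0.3]]';python3 sw.py
```

```text
time_s: 23.7
tool_pos: [0.54, -0.3127, 0.3639]
tool_rot: [178.5, -1.1, -4.9]
force: [-2.0, -3.1, 0.0]
grip_width: 0.0353
grip [ 0.5408 -0.3141  0.3129] s(yaw) -1.656 pivot est (r=.0757) [ 0.5473 -0.2386] s(from pivot) -1.632 qj [ 50.  15. -28.  81.   8.  84.  17.] [-2.  -3.1  0. ]
```

```bash
python3 -m creep '[[0,-0.06,-0.09,0,0,0,0.3],[0,0,0,0,0,0,0.3]]';python3 sw.py; python3 -m creep '[[0,0,0,0,0,0,0.45],[0,0,0,0,0,0,0.55],[0,0,0,0,0,0,0.7],[0,0,0,0,0,0,1],[0,0,0,0,0,0,1],[0,0,0,0,0,0,1],[0,0,0,0,0,0,1]]'; python3 -m creep '[[0,0,-1,0,0,0,1],[0,0,-2,0,0,0,1],[0,0,-3,0,0,0,1],[0,0,-3,0,0,0,1],[0,0,-3,0,0,0,1],[0,0,-2,0,0,0,1],[0,0,0,0,0,0,1]]'
cat > mid.py <<'E'
from h import *
T=cam('top');P=cloud(T)
m=(P[...,2]>.12)&(P[...,2]<.40);L=[]
for u in range(424,516,2):
    v=set(np.where(m[225:300,u])[0]+225);a=b=260
    while a-1 in v:a-=1
    while b+1 in v:b+=1
    z=.22
    for _ in range(6):
        w=onplane(T,[(u,(a+b)/2)],z)[0];z=.26-(w[1]+.248)*.815
    d=abs(w[1]+.248)
    L.append((w[1],w[0],b-a+1,P[a:b+1,u,2].max()))
L=np.array(L);k=((L[:,0]>-.20)&(L[:,0]<-.15))|((L[:,0]<-.258)&(L[:,0]>-.33)&(L[:,2]<26)&(L[:,2]>9))
p=np.polyfit(L[k,0],L[k,1],1);print(k.sum(),"slope",p[0],"s",-np.pi/2-np.arctan(p[0]),"x at pivot",np.polyval(p,-.248),"x at crown y",np.polyval(p,.006),"resid mm",np.std(L[k,1]-np.polyval(p,L[k,0]))*1000)
# tilt from the depth of the top ridge, both cameras
for n,c in(("top",T),("scene",cam('scene'))):
    Q=cloud(c);q=Q[np.isfinite(Q).all(2)&(abs(Q[...,0]-.541)<.025)&(Q[...,1]<-.262)&(Q[...,1]>-.345)&(Q[...,2]>.2)&(Q[...,2]<.37)]
    r=[]
    for y in np.arange(-.34,-.262,.006):
        s=q[abs(q[:,1]-y)<.003]
        if len(s)>4:r.append((y,np.percentile(s[:,2],90),len(s)))
    r=np.array(r);
    print(n,len(q));print(r[:,:2].round(3).tolist())
E
python3 mid.py
```

```text
time_s: 23.9
tool_pos: [0.54, -0.3123, 0.3642]
tool_rot: [178.5, -1.1, -4.9]
force: [-1.9, -2.4, 0.3]
grip_width: 0.0358
grip [ 0.5408 -0.3137  0.3132] s(yaw) -1.656 pivot est (r=.0757) [ 0.5473 -0.2383] s(from pivot) -1.632 qj [ 50.  15. -28.  81.   8.  84.  17.] [-1.9 -2.4  0.3]
time_s: 24.6
tool_pos: [0.5429, -0.3072, 0.365]
tool_rot: [178.9, -1.3, -4.6]
force: [-0.8, 0.2, 0.1]
grip_width: 0.0792
time_s: 25.3
tool_pos: [0.5389, -0.304, 0.5137]
tool_rot: [178.9, -1.4, -4.6]
force: [-0.6, 0.5, -0.6]
grip_width: 0.0874
29 slope 0.06629682647686491 s -1.6369962778200886 x at pivot 0.5415121616143893 x at crown y 0.558351555539513 resid mm 0.7985913210469392
top 602
[[-0.34, 0.335], [-0.334, 0.341], [-0.328, 0.343], [-0.322, 0.341], [-0.316, 0.337], [-0.31, 0.33], [-0.304, 0.324], [-0.298, 0.323], [-0.292, 0.318], [-0.286, 0.312], [-0.28, 0.308], [-0.274, 0.302], [-0.268, 0.303], [-0.262, 0.301]]
scene 568
[[-0.334, 0.336], [-0.328, 0.341], [-0.322, 0.339], [-0.316, 0.334], [-0.31, 0.329], [-0.304, 0.323], [-0.298, 0.319], [-0.292, 0.315], [-0.286, 0.31], [-0.28, 0.305], [-0.274, 0.302], [-0.268, 0.3], [-0.262, 0.299]]
```

Swivel good: the beam passes within 2 mm of the crown in x. For tilt, I check the silhouette midline in the scene view against the axis projected for t = 0.66 and 0.682.

```bash
cat > tilt.py <<'E'
from h import *
S=cam('scene');P=cloud(S);m=(P[...,2]>.13)&(P[...,1]<-.08)&(P[...,0]<.66)&(P[...,0]>.42)&(P[...,1]>-.40)&(P[...,2]<.375)
cv2.imwrite('pics/m9.png',cv2.resize((S['frame']*(0.3+0.7*m[...,None])).astype(np.uint8)[60:260,110:310],(600,600)))
mf=m.astype(np.float32)
def proj(X):return cv2.projectPoints(np.array(X,float),cv2.Rodrigues(S['R'])[0],S['t'],S['K'],S['D'])[0][:,0]
s=-1.637
for pv in ([.5415,-.247,.26],[.5455,-.245,.26]):
  for t in(.64,.66,.682,.70):
    b=np.array([-np.cos(s)*np.cos(t),-np.sin(s)*np.cos(t),-np.sin(t)]);out=[]
    for a in(-.10,-.085,-.07,-.055,-.02,.06,.075,.09,.10):
        p,q=proj([pv+a*b,pv+(a+.005)*b]);d=(q-p)/np.linalg.norm(q-p);n=np.array([-d[1],d[0]])
        w=np.arange(-40,40,.5);xs=(p+w[:,None]*n).astype(np.float32);val=cv2.remap(mf,xs[:,:1],xs[:,1:],1).ravel()>.5
        i=80;j=80
        while i>0 and val[i-1]:i-=1
        while j<159 and val[j+1]:j+=1
        out.append((a,round((w[i]+w[j])/2,1),w[j]-w[i]))
    o=np.array(out);print(pv,t,[(x[0],float(x[1]),float(x[2])) for x in out])
E
python3 tilt.py
```

```text
[0.5415, -0.247, 0.26] 0.64 [(-0.1, 1.8, 15.5), (-0.085, 2.5, 15.0), (-0.07, 2.2, 15.5), (-0.055, 2.0, 15.0), (-0.02, 7.8, 32.5), (0.06, 6.0, 39.0), (0.075, 4.8, 42.5), (0.09, 5.2, 49.5), (0.1, -7.8, 23.5)]
[0.5415, -0.247, 0.26] 0.66 [(-0.1, 2.5, 16.0), (-0.085, 3.0, 15.0), (-0.07, 2.5, 16.0), (-0.055, 2.5, 15.0), (-0.02, 2.8, 22.5), (0.06, 5.5, 39.0), (0.075, 4.2, 42.5), (0.09, 5.0, 49.0), (0.1, -8.2, 23.5)]
[0.5415, -0.247, 0.26] 0.682 [(-0.1, 3.2, 16.5), (-0.085, 3.5, 15.0), (-0.07, 3.0, 16.0), (-0.055, 2.8, 15.5), (-0.02, 2.5, 22.0), (0.06, 4.8, 39.5), (0.075, 4.0, 43.0), (0.09, 4.5, 49.0), (0.1, -8.8, 23.5)]
[0.5415, -0.247, 0.26] 0.7 [(-0.1, 3.8, 16.5), (-0.085, 3.8, 15.5), (-0.07, 3.2, 15.5), (-0.055, 3.0, 15.0), (-0.02, 2.5, 22.0), (0.06, 4.5, 39.0), (0.075, 3.5, 43.0), (0.09, 3.8, 48.5), (0.1, -9.5, 24.0)]
[0.5455, -0.245, 0.26] 0.64 [(-0.1, 0.8, 15.5), (-0.085, 1.5, 15.0), (-0.07, 1.2, 15.5), (-0.055, 1.0, 15.0), (-0.02, 6.8, 32.5), (0.06, 4.8, 39.5), (0.075, 3.8, 42.5), (0.09, 4.8, 49.5), (0.1, -8.8, 23.5)]
[0.5455, -0.245, 0.26] 0.66 [(-0.1, 1.5, 16.0), (-0.085, 2.0, 15.0), (-0.07, 1.5, 16.0), (-0.055, 1.5, 15.0), (-0.02, 7.0, 33.0), (0.06, 4.2, 39.5), (0.075, 3.2, 42.5), (0.09, 4.2, 49.5), (0.1, -9.2, 23.5)]
[0.5455, -0.245, 0.26] 0.682 [(-0.1, 2.2, 16.5), (-0.085, 2.5, 15.0), (-0.07, 2.0, 16.0), (-0.055, 1.8, 15.5), (-0.02, 1.8, 22.5), (0.06, 3.8, 39.5), (0.075, 2.8, 42.5), (0.09, 3.2, 49.5), (0.1, 1.2, 46.5)]
[0.5455, -0.245, 0.26] 0.7 [(-0.1, 2.8, 16.5), (-0.085, 2.8, 15.5), (-0.07, 2.5, 16.0), (-0.055, 2.0, 15.0), (-0.02, 1.8, 22.5), (0.06, 3.8, 39.5), (0.075, 2.5, 43.0), (0.09, 2.8, 49.5), (0.1, 0.8, 46.5)]
```

View pics/m9.png

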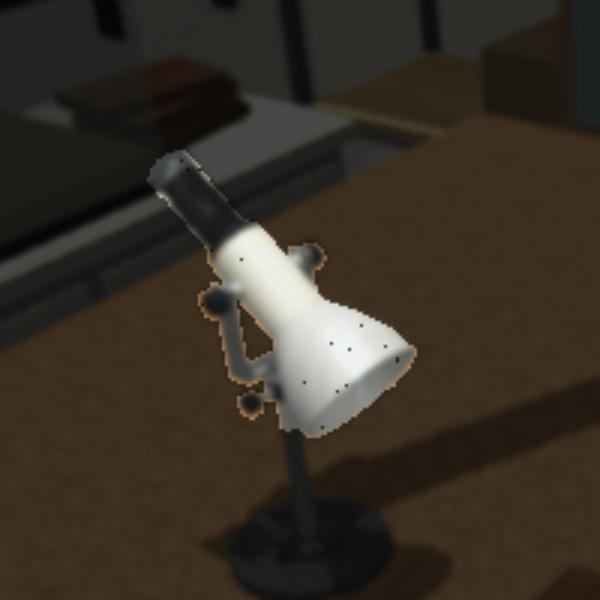

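The clean stations (tail, socket, rim) and both depth ridges give t ≈ 0.66; wanted 0.683. That is roughly 7 mm at the log, so I mend it: regrip at the same place and raise by about 2 mm along the arc.

```bash
python3 -c "
from h import *
print(to_tool([.540,-.312,.364],Rt=down(-4.9)))"
```

```text
(array([-0.02,  0.54, 14.51]), array([ 0.016, -0.018,  0.004]))
```

```bash
python3 -m creep '[[0,0.5,1,0.016,-0.018,0.004,1],[0,0,3,0,0,0,1],[0,0,3,0,0,0,1],[0,0,3,0,0,0,1],[0,0,2.5,0,0,0,1],[0,0,1,0,0,0,1],[0,0,0,0,0,0,1],[0,0,0,0,0,0,1]]'; python3 -c "
from h import *
print(to_tool([.540,-.312,.364],Rt=down(-4.9)))"
```

```text
time_s: 26.25
tool_pos: [0.5324, -0.3114, 0.3542]
tool_rot: [-179.3, 1.3, -5.1]
force: [0.1, -0.1, 0.3]
grip_width: 0.0871
(array([ 0.74, -0.02, -1.  ]), array([-0.012,  0.023, -0.004]))
```

```bash
python3 -m creep '[[0.74,0,-0.9,-0.012,0.023,-0.004,1],[0,0,0,0,0,0,1],[0,0,0,0,0,0,1]]'; python3 -c "
from h import *
print(to_tool([.540,-.312,.364],Rt=down(-4.9)))"
```

```text
time_s: 26.55
tool_pos: [0.5419, -0.3128, 0.367]
tool_rot: [179.8, -0.4, -4.9]
force: [-0.4, -0.1, -0.7]
grip_width: 0.0866
(array([-0.2 , -0.06,  0.3 ]), array([ 0.003, -0.006, -0.   ]))
```

```bash
python3 -m creep '[[-0.2,0,0.3,0,-0.006,0,1],[0,0,0,0,0,0,1],[0,0,0,0,0,0,0.6],[0,0,0,0,0,0,0.45],[0,0,0,0,0,0,0.45],[0,0,0,0,0,0,0.3],[0,0,0,0,0,0,0.3],[0,0,0,0,0,0,0.3],[0,0,0,0,0,0,0.3],[0,0,0,0,0,0,0.3]]' 15;python3 sw.py;  python3 -m creep '[[0,-0.15,-0.2,0,0,0,0.3],[0,0,0,0,0,0,0.3],[0,0,0,0,0,0,0.3]]';python3 sw.py
```

```text
time_s: 27.55
tool_pos: [0.5404, -0.3125, 0.3655]
tool_rot: [179.8, -0.2, -4.9]
force: [1.2, 0.1, -0.0]
grip_width: 0.0353
grip [ 0.5406 -0.3127  0.3145] s(yaw) -1.656 pivot est (r=.0757) [ 0.547  -0.2373] s(from pivot) -1.637 qj [ 50.  16. -29.  80.   8.  86.  17.] [ 1.2  0.1 -0. ]
time_s: 27.85
tool_pos: [0.5406, -0.3114, 0.3669]
tool_rot: [179.7, -0.1, -4.9]
force: [1.3, -0.2, -1.5]
grip_width: 0.0356
grip [ 0.5407 -0.3116  0.3159] s(yaw) -1.656 pivot est (r=.0757) [ 0.5471 -0.2362] s(from pivot) -1.636 qj [ 50.  16. -29.  80.   8.  86.  17.] [ 1.3 -0.2 -1.5]
```

```bash
python3 -m creep '[[0,0,0,0,0,0,0.45],[0,0,0,0,0,0,0.55],[0,0,0,0,0,0,0.7],[0,0,0,0,0,0,1],[0,0,0,0,0,0,1],[0,0,0,0,0,0,1],[0,0,0,0,0,0,1]]'; python3 -m creep '[[0,0,-1,0,0,0,1],[0,0,-2,0,0,0,1],[0,0,-3,0,0,0,1],[0,0,-3,0,0,0,1],[0,0,-3,0,0,0,1],[0,0,-3,0,0,0,1],[0,0,-2,0,0,0,1],[0,0,0,0,0,0,1],[0,0,0,0,0,0,1]]'
python3 mid.py; python3 tilt.py | grep 5455; python3 - <<'E'
from h import *
from scipy.stats import siegelslopes
for n in('top','scene'):
    c=cam(n);Q=cloud(c).reshape(-1,3);ax=.5415+.066*(Q[:,1]+.248)+(.004 if n=='scene' else 0)
    q=Q[(abs(Q[:,0]-ax)<.009)&(Q[:,1]<-.285)&(Q[:,1]>-.322)&(Q[:,2]>.29)&(Q[:,2]<.36)]
    r=siegelslopes(q[:,2],q[:,1]);print(n,len(q),"tail ridge t",np.arctan(-r[0]))
E
```

```text
time_s: 28.55
tool_pos: [0.5402, -0.3108, 0.3677]
tool_rot: [179.8, -0.1, -4.9]
force: [0.3, -0.8, -0.5]
grip_width: 0.0792
time_s: 29.45
tool_pos: [0.5389, -0.3096, 0.5485]
tool_rot: [179.8, -0.3, -4.9]
force: [-0.4, -0.5, -0.5]
grip_width: 0.0867
29 slope 0.06253820030791826 s -1.633253188368928 x at pivot 0.5414148220094325 x at crown y 0.5572995248876437 resid mm 0.4609842430416684
top 624
[[-0.34, 0.335], [-0.334, 0.343], [-0.328, 0.344], [-0.322, 0.344], [-0.316, 0.34], [-0.31, 0.333], [-0.304, 0.328], [-0.298, 0.324], [-0.292, 0.32], [-0.286, 0.313], [-0.28, 0.307], [-0.274, 0.305], [-0.268, 0.302], [-0.262, 0.302]]
scene 569
[[-0.334, 0.34], [-0.328, 0.342], [-0.322, 0.342], [-0.316, 0.337], [-0.31, 0.331], [-0.304, 0.326], [-0.298, 0.322], [-0.292, 0.317], [-0.286, 0.313], [-0.28, 0.307], [-0.274, 0.302], [-0.268, 0.3], [-0.262, 0.299]]
[0.5455, -0.245, 0.26] 0.64 [(-0.1, 0.5, 15.0), (-0.085, 0.5, 15.0), (-0.07, 1.0, 15.0), (-0.055, 1.0, 15.0), (-0.02, 1.0, 21.0), (0.06, 5.5, 38.0), (0.075, 4.0, 42.0), (0.09, 5.0, 49.0), (0.1, 2.8, 45.5)]
[0.5455, -0.245, 0.26] 0.66 [(-0.1, 0.8, 15.5), (-0.085, 1.0, 15.0), (-0.07, 1.2, 15.5), (-0.055, 1.5, 15.0), (-0.02, 1.2, 21.5), (0.06, 5.0, 38.0), (0.075, 3.5, 42.0), (0.09, 4.5, 49.0), (0.1, 2.2, 45.5)]
[0.5455, -0.245, 0.26] 0.682 [(-0.1, 1.2, 15.5), (-0.085, 1.5, 15.0), (-0.07, 1.5, 15.0), (-0.055, 1.8, 15.5), (-0.02, 1.2, 21.5), (0.06, 4.2, 38.5), (0.075, 3.0, 42.0), (0.09, 3.8, 48.5), (0.1, 1.8, 45.5)]
[0.5455, -0.245, 0.26] 0.7 [(-0.1, 2.0, 16.0), (-0.085, 2.0, 15.0), (-0.07, 1.8, 15.5), (-0.055, 2.0, 15.0), (-0.02, 1.2, 21.5), (0.06, 4.0, 39.0), (0.075, 2.5, 43.0), (0.09, 3.2, 48.5), (0.1, 1.2, 45.5)]
top 155 tail ridge t 0.6823819822209622
scene 132 tail ridge t 0.6887515481428182
```

All tilt measures now agree (0.682–0.689; wanted 0.683), and the swivel is within about 3 mm at the log. Last check of the bystanders, then hand in.

```bash
python3 - <<'E'
from h import *
from cell import order
T=cam('top');P=cloud(T)
for n,(x0,y0,x1,y1),lo in(("log",(330,215,395,300),.03),("carton",(315,170,355,210),.09),("tub",(388,170,420,205),.07),("dish",(290,285,340,335),.02),("bottle",(170,230,225,280),.02)):
    q=P[y0:y1,x0:x1].reshape(-1,3);q=q[(q[:,2]>lo)&(q[:,2]<.3)]
    print(n,np.round(cv2.minAreaRect((q[:,:2]*1000).astype(np.float32))[0],1))
print(env.get_obs()['time_s']);print(order.sign_off())
E
```

```text
log [560.1   5. ]
carton [755.7  83.6]
tub [ 760.9 -117.7]
dish [414.2 147.5]
bottle [569.6 459.1]
29.75
the job is handed in; nothing more can be done
None
```

The basking spot is set up and the job is handed in at about 29.8 s, inside the 64 s limit.

**Half-log:** I set the brown half-log down on the heat mat, upright, before releasing it. The last images put its centre within about 1.5 mm of the mat's centre and parallel to within about 0.5°.

**Lamp:** I moved it by the tail handle only and did not touch the reflector. My first tilt came out about 0.02 rad low, so I gripped the tail again and corrected it.

| Check | Measured | Wanted |
|---|---|---|
| Swivel | −1.633 rad | about −1.64 rad, a miss of about 3 mm at the log's crown |
| Tilt | 0.682 to 0.689 rad | 0.683 rad |

**Other objects:** The bottle, tub, carton and dish are where they stood, within about 1 mm. Nothing touched the blue and red look-alikes, though I did not measure them again.

**Checks that disagreed:**
- The first silhouette fits of the lamp head were off because the yoke arms got into the outline, so I dropped those sections.
- My first two-view line fit of the tail was too loose to use.
- The arm and the cameras differ by about 2 to 3 mm in x, so I aimed using relative positions within each one.

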